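# Shut the snap-hook box and stack the next one on it

### The arm

A 6-joint arm with a two-finger parallel gripper is mounted at the origin on the work surface. World frame = base frame: x ahead of the robot, y to its left, z up, the work surface at z = 0. Lengths are in m, angles in rad, forces in N, time in s.
With the tool pointing down it reaches from about 0.3 to 0.775 m from the base axis. Payload 14.6 kg.
Tool frame: the origin (TCP) lies midway between the tips of the shut fingers; the grasp point (between the pads) lies 19 mm behind it; x points along the fingers, z is the direction in which the jaws open and shut, and the axes are right-handed (so a half turn about x gives the same grasp; the last joint's range is limited). The gripper opens to 85 mm and grips with 20 to 120 N. Pads are 22 mm wide; open, the fingers measure 114 mm over their backs; the gripper's body (76 mm by 85 mm) begins 54 mm behind the grasp point. The pads swing forward as they close: fully open they stand 13 mm farther back than shut.
Start: joints at [1.126, 0.3, 1.521, -0, 1.321, -0.067], TCP at [0.203, 0.511, 0.231] pointing down, gripper open.
Joint ranges: [-3.03, 3.03], [-0.79, 2.21], [0.23, 2.52], [-1.04, 4.18], [0, 3.07], [-2.55, 2.55]. Speed limits (rad/s): [2.22, 2.22, 2.57, 3.14, 3.14, 3.14].

### API

Orientations are given as [roll, pitch, yaw] about the fixed x, y, z axes, in that order (R = Rz(yaw) Ry(pitch) Rx(roll)).
In Python, from plant import r gives the robot as it stands. The module is installed in compiled form; this text tells all that it offers.
- The arm moves only by the tool drive_tool, never from a script. Its argument "steps" is a list of rows, each an object of numbers: "x", "y", "z": the shift along the tool's x, y, z in mm; "rx", "ry", "rz": the turn, a rotation vector about the tool's x, y, z in rad; "gripper": the closure in counts, from 0 (fully open) to 255 (shut). A call has 1 to 8 rows; each row is the pose to reach, as a shift and turn from the pose commanded when the call began, along the tool's axes at that moment; what a row does not reach only later rows make up. A row lasts 1/12 s, in which the tool goes at most 41.7 mm and 7.16 degrees, less where a joint would pass 70% of its speed; a pose out of reach is approached as far as the arm can. A call with a gripper value outside its range is refused whole. The fingers move at their own pace and stop on an object; the grip force is fixed at half the most. Time passes only in rows, so rows that repeat a pose let the fingers close. It gives the time, the measured TCP pose, the force and the opening at its end, in the units of the state.
- r.observe(): the state, without advancing time (a new reading comes with each control period).
- r.grab_frame(name): name is "scene" or "top" or "wrist"; returns (picture, depth): 480x640x3 uint8, red, green, blue; 480x640 float32, m along the optical axis (not along the pixel's ray), 0 where there is no reading.
- r.get_calibration(name): a dict with "K" (3x3 intrinsics, pixels), "world_from_camera" (4x4, takes a point from camera to world coordinates); the wrist camera has in their place "hand_eye" (4x4, takes a point from camera to tool coordinates, whose origin is the TCP and whose axes are the tool frame's). Camera axes: x right, y up, looking along -z (the intrinsics and any distortion apply to the point x, -y, -z); pixel columns grow to the right and rows downward; lengths in m; the calibration is good to about 2 mm. A picture is of the moment at which its call begins: read the wrist's pose just before it. get_calibration takes no time and is no camera call.
- r.close_job(): hands the job in, once; it reports no verdict.
Trained networks look in the newest picture that a camera, given by its name, has taken for a name from the list of things; names that differ only in an ending like _2 or _b are one class to them, and where a whole thing is asked for, a point or a joint stands for the part that bears it (a point fixed in the world has none). Each returns a list of dicts, best first, with "p" (0 to 1); they miss things now and then, are a little off and sometimes report something else, mostly with a low value. They report only what shows in the picture. A call takes as long as a camera call. They do not tell look-alikes from the thing itself.
- r.find_in(target, camera): "extent" ([centre column, centre row, width, height] in pixels, round what is visible of it).
The state is a dict: "time": time; "q": joint angles; "joint_vel": joint speeds; "tau": joint torques, N m; "position": TCP position; "orientation": TCP orientation; "force": force on the tool from outside, world axes, zero at the start; "wrist_torque": the same for the moment, N m; "grip_width": finger opening in m.
Only numpy, scipy, OpenCV 4.12 (cv2) and the standard library are available. Lean on these libraries where they do the work, as an engineer would, in place of code of your own. Each camera call takes 0.05 s, during which the arm holds its last target.

### The job

The blue box of snap hooks on the bench is full: swing its lid shut, then take the yellow box from the sloped rack and stack it squarely on the blue one, so that the recesses in its base drop fully home over the lugs of the blue lid, and let go. Set it down gently, leave the blue box standing where it is (a finger's width of shift does not matter) and do not disturb anything else on the bench or the rack.

Things in the scene. Friction and masses are not known exactly. Their poses are not given: they have to be found in the camera images.
- blue_box: Lower box: blue open tub, 160 mm long (y axis), 62 mm wide (x axis), 44 mm high to its rim, standing loose on the bench, about 2.3 kg with the snap hooks in it. Origin: centre of the underside; z up; its -x side (white card) is the front, its lid is hinged along the rear (+x) long edge at the rim.
- blue_lid (a joint): Angle of the blue lid, rad: 0 shut, 1.57 upright, up to 1.9 leaning back; starts open. Stiff friction hinge: the lid stays where it is left, about 1 N at its free edge moves it. The lid is a 62 x 160 mm cap, 12 mm thick, four lugs on its outer face, no catch: shut means down on the rim, its outer face then 56 mm above the bench.
- lid_hinge (a point): Centre of the lid's hinge line, at the tub's rim: 31 mm behind (+x) the blue box's middle, 44 mm above the bench. The line runs along y. Axes turn with the lid: from here the lid reaches 62 mm along -x, and its outer face lies 12 mm along +z.
- lid_top (a point): Centre of the blue lid's outer face (turns with the lid: x across its 62 mm width, y along its 160 mm length, z out of the face; z is up when shut). Four tapered round lugs stand on the face at x = +-17 mm, y = +-62 mm, 16 mm across at the foot, 11 mm at the tip, 7 mm high.
- yellow_box: Box to be stacked: yellow, shut for good, 160 mm long (y axis), 62 mm wide (x axis), 56 mm high without the four lugs on its top, 0.3 to 0.65 kg, plain sides to grip across the 62 mm. Origin: centre of the underside; z out of the top; black latches and white card on its -x side. It lies on the rack, tipped 30 degrees with the shelf, its top facing up and towards the robot.
- yellow_base (a point): Centre of the yellow box's underside (same point and axes as yellow_box). In the base are four square recesses, 19 mm wide and 9 mm deep, at x = +-17 mm, y = +-62 mm, which fit over the lugs of the box below. Fully home, the underside lies flat on the blue lid's outer face. The box may stand either way round.
- green_box: Bystander: green box of the same shape and size, in the rack's other place. Origin: centre of the underside.
- rack: Fixed grey steel bench rack, 375 mm long (y axis), 105 mm deep. Its shelf slopes 30 degrees: low front edge (-x, towards the robot) about 36 mm, back edge about 88 mm above the bench. Two places, 93 mm either side of the middle; which one holds the yellow box varies. Lip and fins stand 15 mm above the shelf. Origin: on the bench below the shelf's middle; z up.
- grey_stack: Bystander: two grey boxes of the same kind already stacked, 119 mm high in all. Origin: centre of the underside.
- rivet_jar: Bystander: jar of brass rivets, 68 mm across, 85 mm high. Origin: centre of the underside.
- thread_spool: Bystander: wooden thread spool, 56 mm across, 60 mm high. Origin: centre of the underside.
- mallet: Bystander: mallet lying down, 265 mm long, white head 48 mm across. Origin: on the bench under its middle.
- setter: Bystander: steel rivet setter lying down, 110 mm long, 16 mm thick. Origin: on the bench under its middle.
Things that resemble listed ones, but are neither listed nor needed, are in the scene too. There is more than one size of the blue_box; the one meant has the size given above.

How it is judged:
On the way, in this order (a step that is already met when the one before it is completed fails the run):
1. the blue lid is shut (value of joint blue_lid below 0.06 rad), for 0.2 s.
2. the yellow box sits fully home on the blue lid (value of joint blue_lid below 0.06 rad and horizontal distance between yellow_box and lid_top below 0.005 m and z of yellow_box in the frame of lid_top between -0.003 and 0.003 m and angle between the y axis of yellow_box and the y axis of lid_top, either way round below 0.06 rad and angle between yellow_box's own z axis and vertical below 0.06 rad), for 0.2 s.
At the end, for the whole second after the job is handed in: Blue lid shut (0.06 rad); yellow box on it at rest, its base centred within 5 mm, within 3 mm of the lid's face (on top of the lugs it stands 7 mm off), long sides parallel within 0.06 rad either way round, upright within 0.06 rad; blue box within 30 mm of where it stood (all of step 2 and linear speed of yellow_box below 0.02 m/s and distance of blue_box from where it was at the start of the episode below 0.03 m); the robot touches nothing.
It fails at once if the yellow box is dropped or rammed onto the blue lid: it comes down the last 30 mm faster than 0.35 m/s (value of joint blue_lid below 0.2 rad and horizontal distance between yellow_box and lid_top below 0.03 m and z of yellow_box in the frame of lid_top below 0.03 m and linear speed of yellow_box above 0.35 m/s).
It fails at once if a bystander is disturbed: the green box moved by more than 30 mm, or the grey stack, rivet jar, spool, mallet or setter by more than 40 mm (distance of green_box from where it was at the start of the episode above 0.03 m or distance of any of grey_stack, rivet_jar, thread_spool, mallet, setter from where it was at the start of the episode above 0.04 m).
It also fails if it takes over 48 s, if anything falls off the work surface, if the arm or the gripper's body presses on something with over 40 N, if the wrist force passes 120 N, or if a joint passes its speed limit or range.

## Working session

There is one attempt and no reset: what is moved stays moved. The work goes in short steps, Python scripts to look and compute and a tool call to move; the robot and the scene stay as the last step left them, time stands still between calls to the robot, and variables do not carry over. Pictures are saved under pics/ and viewed, and the job is handed in when it is done.

Besides the shell and the picture viewer there is one more tool, called after "Emit:" as name([rows], argument=value, ...), one row to a line, values as JSON. drive_tool: Moves the arm, as the interface text tells. Its arguments: {"type":"object","properties":{"steps":{"type":"array"}},"required":["steps"]}

```bash
mkdir -p pics && cat > h.py <<'E'
import numpy as np, cv2
from scipy.spatial.transform import Rotation as Ro
from plant import r
def save(n,im,f=None): cv2.imwrite('pics/'+n+'.png', im[:,:,::-1])
def Rrpy(o): return Ro.from_euler('xyz',o).as_matrix()
def pose():
    s=r.observe(); T=np.eye(4); T[:3,:3]=Rrpy(s['orientation']); T[:3,3]=s['position']; return T
def cloud(depth,cal,T):
    K=np.array(cal['K']); v,u=np.mgrid[:480,:640]; z=depth
    X=np.stack([(u-K[0,2])/K[0,0]*z,-(v-K[1,2])/K[1,1]*z,-z],-1)
    P=X@T[:3,:3].T+T[:3,3]; P[depth<=0]=np.nan; return P
def grab(n):
    Tt=pose(); im,d=r.grab_frame(n); c=r.get_calibration(n)
    T=np.array(c['world_from_camera']) if 'world_from_camera' in c else Tt@np.array(c['hand_eye'])
    return im,d,cloud(d,c,T)
E
python3 - <<'E'
from h import *
print(r.observe()); 
for n in ['scene','top','wrist']:
    im,d,P=grab(n); save(n+'0',im); np.savez('/tmp/'+n+'0',im=im,d=d,P=P); print(n,{k:np.array(v).round(3).tolist() for k,v in r.get_calibration(n).items()})
    if n!='wrist':
        for t in ['blue_box','yellow_box','rack']:
            print(t,[(round(x['p'],2),np.round(x['extent']).tolist()) for x in r.find_in(t,n)])
E
```

```text
{'time': 0.0, 'q': array([ 1.12640322e+00,  3.00487854e-01,  1.52159617e+00,  5.59430080e-06,
        1.32068809e+00, -6.65933262e-02]), 'joint_vel': array([ 4.24028034e-04,  2.82042134e-04,  3.44198068e-04, -9.09136899e-04,
        7.77967026e-05, -5.36247052e-04]), 'tau': array([ 7.56302670e-04, -5.43503022e+01, -3.61786973e+01, -2.91866661e-05,
        4.06264124e-03, -1.33530145e-05]), 'position': array([0.20277833, 0.51100031, 0.23070574]), 'orientation': array([ 3.07040522,  1.56961685, -2.01978493]), 'force': array([-0.49306652,  0.17071587,  0.07748063]), 'wrist_torque': array([ 0.02989425, -0.00946508, -0.02646675]), 'grip_width': 0.08535576374487877}
scene {'K': [[484.982, 0.0, 319.654], [0.0, 484.982, 232.039], [0.0, 0.0, 1.0]], 'world_from_camera': [[0.904, -0.281, 0.323, 0.866], [0.428, 0.603, -0.673, -0.806], [-0.006, 0.746, 0.665, 0.77], [0.0, 0.0, 0.0, 1.0]]}
blue_box [(0.78, [167.0, 401.0, 76.0, 53.0]), (0.74, [288.0, 284.0, 62.0, 94.0]), (0.71, [195.0, 260.0, 103.0, 65.0]), (0.24, [300.0, 276.0, 33.0, 82.0])]
yellow_box [(0.6, [408.0, 144.0, 46.0, 46.0])]
rack [(0.87, [406.0, 184.0, 80.0, 107.0]), (0.22, [249.0, 398.0, 40.0, 65.0])]
top {'K': [[514.312, 0.0, 326.578], [0.0, 514.312, 251.179], [0.0, 0.0, 1.0]], 'world_from_camera': [[0.018, 0.997, -0.07, 0.423], [-0.999, 0.02, 0.033, -0.088], [0.035, 0.069, 0.997, 1.128], [0.0, 0.0, 0.0, 1.0]]}
blue_box [(0.7, [381.0, 241.0, 77.0, 52.0]), (0.68, [385.0, 347.0, 90.0, 104.0]), (0.66, [514.0, 278.0, 32.0, 49.0]), (0.23, [493.0, 218.0, 36.0, 35.0])]
yellow_box [(0.57, [113.0, 200.0, 91.0, 39.0])]
rack [(0.74, [163.0, 185.0, 197.0, 50.0])]
wrist {'K': [[402.925, 0.0, 318.908], [0.0, 402.925, 236.378], [0.0, 0.0, 1.0]], 'hand_eye': [[0.0, 0.329, -0.944, -0.143], [-0.001, 0.944, 0.329, 0.084], [1.0, 0.001, 0.001, -0.0], [0.0, 0.0, 0.0, 1.0]]}
```

View pics/scene0.png

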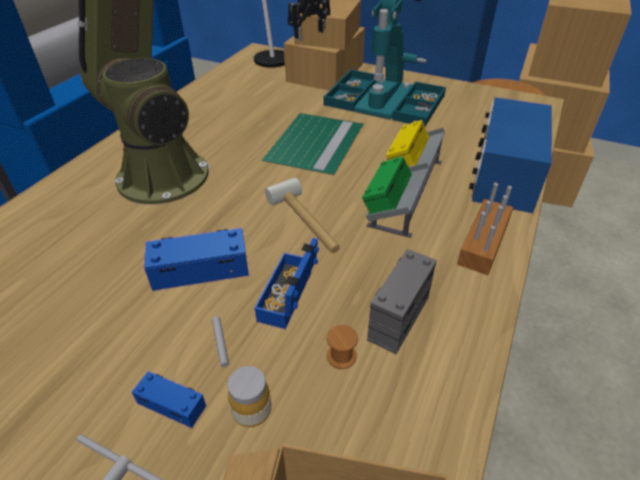

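View pics/top0.png

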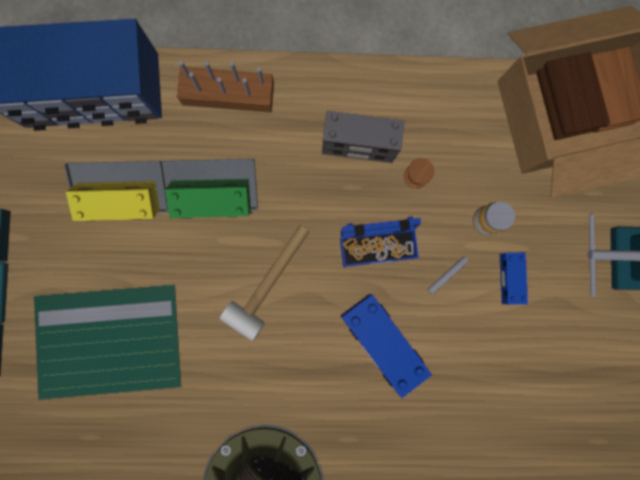

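Blue candidates in the top view are the open tub with hooks (381,241), a large shut box (385,347) and a small shut box (514,278). Only the first is open and has hooks in it. I'll confirm its size in an enlarged crop and measure it along with the yellow box.

```bash
python3 - <<'E'
from h import *
D=np.load('/tmp/top0.npz'); im,P=D['im'],D['P']; S=np.load('/tmp/scene0.npz')
a=cv2.resize(im[200:290,320:440],None,fx=4,fy=4,interpolation=cv2.INTER_CUBIC)
b=cv2.resize(S['im'][230:335,245:330],None,fx=3.4,fy=3.4,interpolation=cv2.INTER_CUBIC)
c=np.zeros((400,790,3),np.uint8); c[:360,:480]=a; c[:357,490:490+b.shape[1]]=b[:357]; save('crop1',c)
hsv=cv2.cvtColor(im,cv2.COLOR_RGB2HSV)
def info(nm,lo,hi,box,D):
    im,P=D['im'],D['P']; hsv=cv2.cvtColor(im,cv2.COLOR_RGB2HSV)
    m=cv2.inRange(hsv,lo,hi)>0; M=np.zeros_like(m); x0,y0,x1,y1=box; M[y0:y1,x0:x1]=m[y0:y1,x0:x1]
    Q=P[M]; Q=Q[~np.isnan(Q).any(1)]
    print(nm,len(Q),'min',np.percentile(Q,1,0).round(3),'max',np.percentile(Q,99,0).round(3))
    r=cv2.minAreaRect(Q[:,:2].astype(np.float32)*1000); print(r); return Q
B=((105,120,40),(130,255,255))
for n,bx in [('open',(330,205,430,275)),('big',(330,285,440,405)),('small',(495,245,535,310))]: Q=info(n,*B,bx,D)
Q=info('yellow',(22,120,80),(34,255,255),(50,170,165,230),D)
Q=info('green',(45,120,40),(75,255,255),(165,170,255,230),D)
for (u,v) in [(300,300),(250,430),(200,270),(420,280)]: print('bench',P[v,u].round(3))
E
```

```text
open 1056 min [ 0.473 -0.316  0.01 ] max [ 0.563 -0.154  0.11 ]
((519.4934692382812, -234.088134765625), (81.35943603515625, 158.8770294189453), 7.756300449371338)
big 3835 min [ 0.215 -0.329  0.065] max [ 0.398 -0.168  0.082]
((306.1100769042969, -249.58551025390625), (203.25625610351562, 81.1595230102539), 37.54181671142578)
small 1183 min [ 0.396 -0.553  0.009] max [ 0.503 -0.508  0.046]
((449.67388916015625, -531.4118041992188), (107.72920227050781, 46.420902252197266), 1.8636969327926636)
yellow 3110 min [ 0.55   0.231 -0.001] max [0.629 0.413 0.117]
((588.74609375, 338.2153625488281), (79.7934341430664, 215.19361877441406), 2.665217876434326)
green 2475 min [0.561 0.04  0.08 ] max [0.634 0.195 0.117]
((599.5475463867188, 118.8831787109375), (74.32404327392578, 159.0132598876953), 3.1749672889709473)
bench [ 0.394 -0.07  -0.001]
bench [0.118 0.03  0.01 ]
bench [ 0.455  0.15  -0.003]
bench [ 0.442 -0.333  0.   ]
```

View pics/crop1.png

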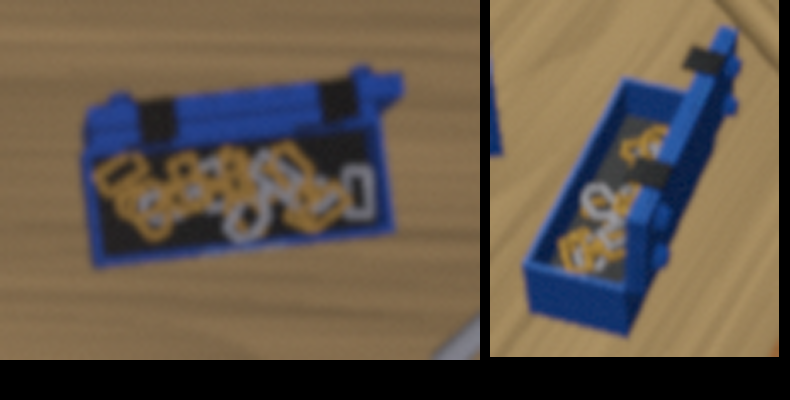

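The crop confirms it. The open tub at top (381,241) is full of hooks, about 159 mm long, with its lid up on the far side. The big one is 203 mm long and the small one 108 mm, so neither matches. Next I'll fit the tub pose, lid angle and yellow pose.

```bash
python3 - <<'E'
from h import *
T=np.load('/tmp/top0.npz'); S=np.load('/tmp/scene0.npz')
for D,bx in ((T,(330,205,430,275)),(S,(250,235,325,335))):
    im,P=D['im'],D['P']; hsv=cv2.cvtColor(im,cv2.COLOR_RGB2HSV)
    m=cv2.inRange(hsv,(105,120,30),(130,255,255))>0; M=np.zeros_like(m); x0,y0,x1,y1=bx; M[y0:y1,x0:x1]=m[y0:y1,x0:x1]
    Q=P[M]; Q=Q[~np.isnan(Q).any(1)]
    for lo,hi in ((.0,.03),(.035,.055),(.06,.09),(.09,.12)):
        q=Q[(Q[:,2]>lo)&(Q[:,2]<hi)]
        if len(q)>10: print(lo,hi,len(q),q.mean(0).round(3),np.percentile(q,2,0).round(3),np.percentile(q,98,0).round(3),cv2.minAreaRect(q[:,:2].astype(np.float32)*1000))
for D,bx,n in ((T,(60,180,160,225),'t'),(S,(380,115,435,170),'s')):
    im,P=D['im'],D['P']; hsv=cv2.cvtColor(im,cv2.COLOR_RGB2HSV)
    m=cv2.inRange(hsv,(22,120,80),(34,255,255))>0; M=np.zeros_like(m); x0,y0,x1,y1=bx; M[y0:y1,x0:x1]=m[y0:y1,x0:x1]
    M=cv2.erode(M.astype(np.uint8),np.ones((5,5)))>0
    Q=P[M]; Q=Q[~np.isnan(Q).any(1)]
    if len(Q):
        for k in range(3):
            c=np.median(Q,0); n_=np.linalg.svd(Q-Q.mean(0),full_matrices=False)[2][2]; Q=Q[abs((Q-Q.mean(0))@n_)<.004]
        n_*=np.sign(n_[2]); print(n,len(Q),Q.mean(0).round(3),'normal',n_.round(3),Q.min(0).round(3),Q.max(0).round(3))
print(pose().round(3))
E
```

```text
0.0 0.03 142 [ 0.505 -0.248  0.016] [ 0.474 -0.316  0.01 ] [ 0.546 -0.162  0.029] ((509.5826721191406, -237.95237731933594), (55.1213264465332, 152.80474853515625), 7.753732204437256)
0.035 0.055 482 [ 0.531 -0.234  0.045] [ 0.473 -0.315  0.037] [ 0.554 -0.157  0.053] ((513.5768432617188, -234.9443817138672), (69.5619125366211, 158.84487915039062), 7.60281229019165)
0.09 0.12 397 [ 0.548 -0.231  0.105] [ 0.533 -0.305  0.096] [ 0.563 -0.154  0.11 ] ((546.5794067382812, -230.06671142578125), (26.429807662963867, 157.06137084960938), 7.834719181060791)
0.0 0.03 453 [ 0.509 -0.27   0.019] [ 0.475 -0.322  0.006] [ 0.553 -0.163  0.029] ((511.56036376953125, -240.37954711914062), (60.67850112915039, 164.45809936523438), 9.434744834899902)
0.035 0.055 369 [ 0.512 -0.261  0.042] [ 0.475 -0.322  0.035] [ 0.563 -0.161  0.054] ((519.7630615234375, -239.18125915527344), (74.14871215820312, 163.09017944335938), 7.32948637008667)
0.06 0.09 288 [ 0.559 -0.255  0.074] [ 0.549 -0.314  0.061] [ 0.57  -0.172  0.09 ] ((560.3599853515625, -238.460205078125), (19.250497817993164, 152.38455200195312), 3.366856336593628)
0.09 0.12 472 [ 0.557 -0.245  0.102] [ 0.542 -0.313  0.091] [ 0.572 -0.163  0.107] ((555.8633422851562, -234.29286193847656), (18.033233642578125, 161.10850524902344), 8.36072063446045)
t 1683 [0.577 0.31  0.1  ] normal [-0.463 -0.025  0.886] [0.55  0.232 0.086] [0.609 0.388 0.115]
s 180 [0.598 0.288 0.098] normal [0.124 0.001 0.992] [0.571 0.224 0.092] [0.625 0.38  0.104]
[[-0.    -0.929  0.369  0.203]
 [-0.     0.369  0.929  0.511]
 [-1.     0.    -0.     0.231]
 [ 0.     0.     0.     1.   ]]
```

```bash
cat >> h.py <<'E'
def tgt(p,yaw,tilt=0):
    # tool z (jaws) along box x; tilt rotates about box y, so tool points forward-down
    z=np.array([np.cos(yaw)*np.cos(tilt),np.sin(yaw)*np.cos(tilt),np.sin(tilt)])
    y=np.array([-np.sin(yaw),np.cos(yaw),0]); x=np.cross(y,z)
    T=np.eye(4); T[:3,:3]=np.c_[x,y,z]; T[:3,3]=p; return T
def delta(A,B):
    D=np.linalg.inv(A)@B; return (D[:3,3]*1000).round(1), Ro.from_matrix(D[:3,:3]).as_rotvec().round(3)
E
python3 - <<'E'
from h import *
P=np.load('/tmp/top0.npz')['P']; q=P[110:162,320:405].reshape(-1,3); q=q[q[:,2]>.03]; print('grey',np.nanpercentile(q,1,0),np.nanpercentile(q,99,0))
T=pose(); print(T[:3,3]); print(delta(T,tgt([.612,-.225,.2],.133)))
E
```

```text
grey [ 0.70215541 -0.26875178  0.03425353] [ 0.77405268 -0.11244941  0.11990424]
[0.20286826 0.5111844  0.2312341 ]
(array([  31.3, -651.9, -533.3]), array([ 1.06, -0.  ,  0.  ]))
```

Emit:
drive_tool([
  {"x":30,"y":-652,"z":-533,"rx":1.06,"gripper":255},
  {"x":30,"y":-652,"z":-533,"rx":1.06,"gripper":255},
  {"x":30,"y":-652,"z":-533,"rx":1.06,"gripper":255},
  {"x":30,"y":-652,"z":-533,"rx":1.06,"gripper":255},
  {"x":30,"y":-652,"z":-533,"rx":1.06,"gripper":255},
  {"x":30,"y":-652,"z":-533,"rx":1.06,"gripper":255},
  {"x":30,"y":-652,"z":-533,"rx":1.06,"gripper":255},
  {"x":30,"y":-652,"z":-533,"rx":1.06,"gripper":255},
])

```text
$.steps[0]: bad value
```

```bash
python3 - <<'E'
from h import *
T=pose(); print(r.observe()['time'],T[:3,3]); print(delta(T,tgt([.612,-.225,.2],.133)))
E
```

```text
0.45 [0.20286826 0.5111844  0.2312341 ]
(array([  31.3, -651.9, -533.3]), array([ 1.06, -0.  ,  0.  ]))
```

Emit:
drive_tool([
  {"x":2,"y":-32,"z":-26,"rx":0.1,"ry":0,"rz":0,"gripper":255},
  {"x":4,"y":-64,"z":-52,"rx":0.2,"ry":0,"rz":0,"gripper":255},
  {"x":6,"y":-96,"z":-78,"rx":0.3,"ry":0,"rz":0,"gripper":255},
  {"x":8,"y":-128,"z":-104,"rx":0.4,"ry":0,"rz":0,"gripper":255},
  {"x":10,"y":-160,"z":-130,"rx":0.5,"ry":0,"rz":0,"gripper":255},
  {"x":12,"y":-192,"z":-156,"rx":0.6,"ry":0,"rz":0,"gripper":255},
  {"x":14,"y":-224,"z":-182,"rx":0.7,"ry":0,"rz":0,"gripper":255},
  {"x":16,"y":-256,"z":-208,"rx":0.8,"ry":0,"rz":0,"gripper":255},
])

```text
time: 1.12
position: [0.3646, 0.2216, 0.2155]
orientation: [0.063, 1.57, 0.452]
force: [1.8, 0.5, -0.1]
grip_width: 0.0003
```

```bash
python3 - <<'E'
from h import *
T=pose(); print(r.observe()['time'],T[:3,3]); print(delta(T,tgt([.612,-.225,.2],.133)))
E
```

```text
1.1167 [0.36457797 0.22158774 0.21546119]
(array([  15.5, -507. ,   59.9]), array([ 0.255,  0.001, -0.   ]))
```

Emit:
drive_tool([
  {"x":1,"y":-41,"z":5,"rx":0.1,"gripper":255},
  {"x":2,"y":-82,"z":10,"rx":0.2,"gripper":255},
  {"x":3,"y":-123,"z":15,"rx":0.255,"gripper":255},
  {"x":4,"y":-164,"z":20,"rx":0.255,"gripper":255},
  {"x":5,"y":-205,"z":25,"rx":0.255,"gripper":255},
  {"x":6,"y":-246,"z":30,"rx":0.255,"gripper":255},
  {"x":7,"y":-287,"z":35,"rx":0.255,"gripper":255},
  {"x":8,"y":-328,"z":40,"rx":0.255,"gripper":255},
])

```text
$.steps[0]: bad value
```

```bash
python3 - <<'E'
from h import *
T=pose(); print(r.observe()['time'],T[:3,3]); print(delta(T,tgt([.612,-.225,.2],.133)))
E
```

```text
1.1167 [0.36457797 0.22158774 0.21546119]
(array([  15.5, -507. ,   59.9]), array([ 0.255,  0.001, -0.   ]))
```

Emit:
drive_tool([
  {"x":15,"y":-507,"z":60,"rx":0.255,"ry":0,"rz":0,"gripper":255},
  {"x":15,"y":-507,"z":60,"rx":0.255,"ry":0,"rz":0,"gripper":255},
  {"x":15,"y":-507,"z":60,"rx":0.255,"ry":0,"rz":0,"gripper":255},
  {"x":15,"y":-507,"z":60,"rx":0.255,"ry":0,"rz":0,"gripper":255},
  {"x":15,"y":-507,"z":60,"rx":0.255,"ry":0,"rz":0,"gripper":255},
  {"x":15,"y":-507,"z":60,"rx":0.255,"ry":0,"rz":0,"gripper":255},
  {"x":15,"y":-507,"z":60,"rx":0.255,"ry":0,"rz":0,"gripper":255},
  {"x":15,"y":-507,"z":60,"rx":0.255,"ry":0,"rz":0,"gripper":255},
])

```text
time: 1.78
position: [0.5276, -0.0694, 0.2055]
orientation: [-0.278, 1.57, -0.14]
force: [0.3, 0.7, -0.2]
grip_width: -0.0001
```

```bash
python3 - <<'E'
from h import *
T=pose(); print(r.observe()['time'],T[:3,3]); print(delta(T,tgt([.612,-.225,.2],.133)))
E
```

```text
1.7833 [ 0.52759959 -0.06938779  0.20552191]
(array([   5.6, -165.7,   62.2]), array([0.005, 0.   , 0.   ]))
```

Emit:
drive_tool([
  {"x":5,"y":-166,"z":62,"rx":0,"ry":0,"rz":0,"gripper":255},
  {"x":5,"y":-166,"z":62,"rx":0,"ry":0,"rz":0,"gripper":255},
  {"x":5,"y":-166,"z":62,"rx":0,"ry":0,"rz":0,"gripper":255},
  {"x":5,"y":-166,"z":62,"rx":0,"ry":0,"rz":0,"gripper":255},
  {"x":5,"y":-166,"z":62,"rx":0,"ry":0,"rz":0,"gripper":255},
  {"x":5,"y":-166,"z":62,"rx":0,"ry":0,"rz":0,"gripper":255},
])

```text
time: 2.28
position: [0.6115, -0.2259, 0.1992]
orientation: [2.79, 1.57, 2.925]
force: [-0.2, 1.5, -0.0]
grip_width: 0.0
```

```bash
python3 - <<'E'
from h import *
T=pose(); print(r.observe()['time'],T[:3,3],r.observe()['force'])
im,d,P=grab('wrist'); save('w1',im); np.savez('/tmp/w1',im=im,d=d,P=P)
E
```

```text
2.2833 [ 0.61151814 -0.2258997   0.19915515] [-0.24238813  1.45510879 -0.02337611]
```

View pics/w1.png

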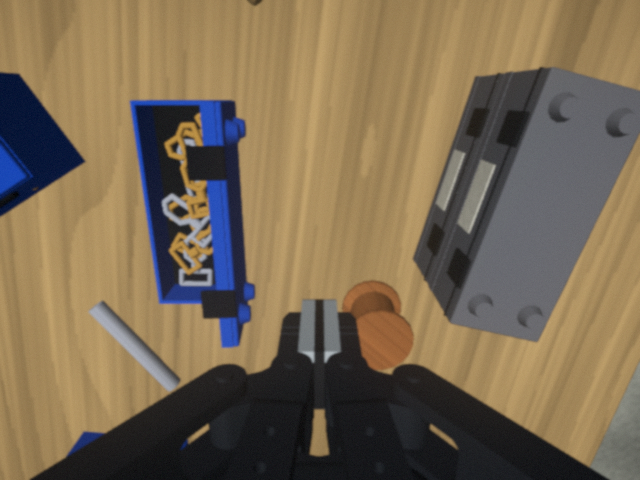

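```bash
python3 - <<'E'
from h import *
D=np.load('/tmp/w1.npz'); P=D['P']; im=D['im']
q=P[280:370,345:412].reshape(-1,3); q=q[(q[:,2]>.02)&(q[:,2]<.08)]; print('spool',np.nanpercentile(q,2,0).round(3),np.nanpercentile(q,98,0).round(3))
hsv=cv2.cvtColor(im,cv2.COLOR_RGB2HSV); m=cv2.inRange(hsv,(105,120,20),(130,255,255))>0; m[:, :125]=0; m[:95]=0; m[350:]=0; m[:,260:]=0
Q=P[m]; Q=Q[~np.isnan(Q).any(1)]
a=.133; c,s=np.cos(a),np.sin(a)
X=c*Q[:,0]+s*Q[:,1]; Y=-s*Q[:,0]+c*Q[:,1]
for lo,hi in ((.005,.035),(.038,.05),(.05,.07),(.07,.09),(.09,.1),(.1,.115)):
    k=(Q[:,2]>lo)&(Q[:,2]<hi)
    if k.sum()>10: print(lo,hi,k.sum(),'X',np.percentile(X[k],[2,50,98]).round(4),'Y',np.percentile(Y[k],[2,50,98]).round(4),'z',Q[k,2].mean().round(4))
k=(Q[:,2]>.095); r_=cv2.minAreaRect(Q[k,:2].astype(np.float32)*1000); print(r_)
E
```

```text
spool [ 0.655 -0.346  0.023] [ 0.698 -0.296  0.062]
0.005 0.035 2024 X [0.4455 0.4462 0.4823] Y [-0.3807 -0.2874 -0.227 ] z 0.0243
0.038 0.05 1734 X [0.4439 0.4461 0.4863] Y [-0.3815 -0.2881 -0.2238] z 0.0429
0.05 0.07 344 X [0.518  0.5212 0.5252] Y [-0.3689 -0.3577 -0.2317] z 0.0624
0.07 0.09 180 X [0.5189 0.5197 0.527 ] Y [-0.36   -0.2546 -0.2236] z 0.0816
0.09 0.1 771 X [0.5187 0.5222 0.5275] Y [-0.3681 -0.2487 -0.2232] z 0.096
0.1 0.115 3817 X [0.5098 0.5159 0.5212] Y [-0.3787 -0.2939 -0.2252] z 0.1055
((549.3971557617188, -232.785888671875), (28.218891143798828, 160.0028076171875), 7.548198223114014)
```

The wrist view has the tub at (190,200) with its lid upright (outer face at X = 0.521 in the tub's axes), the spool at (380,320) just to the right, and the grey stack further off. The TCP is centred behind the lid, so I'll descend and push.

Emit:
drive_tool([
  {"x":38,"y":0,"z":0,"rx":0,"ry":0,"rz":0,"gripper":255},
  {"x":76,"y":0,"z":0,"rx":0,"ry":0,"rz":0,"gripper":255},
  {"x":113,"y":0,"z":0,"rx":0,"ry":0,"rz":0,"gripper":255},
  {"x":113,"y":0,"z":-20,"rx":0,"ry":0,"rz":0,"gripper":255},
  {"x":113,"y":0,"z":-36,"rx":0,"ry":0,"rz":0,"gripper":255},
  {"x":113,"y":0,"z":-51,"rx":0,"ry":0,"rz":0,"gripper":255},
  {"x":113,"y":0,"z":-66,"rx":0,"ry":0,"rz":0,"gripper":255},
  {"x":114,"y":0,"z":-80,"rx":0,"ry":0,"rz":0,"gripper":255},
])

```text
time: 3.0
position: [0.5313, -0.2329, 0.0871]
orientation: [-0.351, 1.57, -0.212]
force: [1.9, 0.9, 0.4]
grip_width: 0.0
```

```bash
python3 - <<'E'
from h import *
T=pose(); p=T[:3,3]; print(r.observe()['time'],p,r.observe()['force'], .9912*p[0]+.1326*p[1])
im,d,P=grab('wrist'); save('w2',im)
E
```

```text
3.0 [ 0.53132841 -0.23293775  0.08713551] [1.89035672 0.92849414 0.44725882] 0.49576517863100494
```

View pics/w2.png

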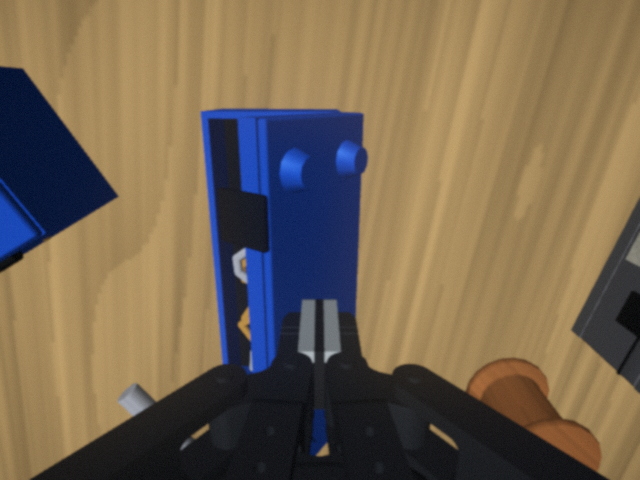

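The lid is half shut, with its lugs visible at (295,168) and (350,157). I'll continue over the arc and down.

Emit:
drive_tool([
  {"x":3,"y":0,"z":-8,"rx":0,"ry":0,"rz":0,"gripper":255},
  {"x":8,"y":0,"z":-14,"rx":0,"ry":0,"rz":0,"gripper":255},
  {"x":14,"y":0,"z":-20,"rx":0,"ry":0,"rz":0,"gripper":255},
  {"x":20,"y":0,"z":-26,"rx":0,"ry":0,"rz":0,"gripper":255},
  {"x":25,"y":0,"z":-32,"rx":0,"ry":0,"rz":0,"gripper":255},
  {"x":28,"y":0,"z":-32,"rx":0,"ry":0,"rz":0,"gripper":255},
  {"x":30,"y":0,"z":-32,"rx":0,"ry":0,"rz":0,"gripper":255},
  {"x":31,"y":0,"z":-32,"rx":0,"ry":0,"rz":0,"gripper":255},
])

```text
time: 3.72
position: [0.4999, -0.2385, 0.0558]
orientation: [2.776, 1.569, 2.914]
force: [-12.9, 3.7, 21.8]
grip_width: -0.0001
```

Emit:
drive_tool([
  {"x":0,"y":0,"z":0,"rx":0,"ry":0,"rz":0,"gripper":255},
  {"x":-40,"y":0,"z":0,"rx":0,"ry":0,"rz":0,"gripper":255},
  {"x":-80,"y":0,"z":0,"rx":0,"ry":0,"rz":0,"gripper":0},
  {"x":-120,"y":40,"z":0,"rx":0,"ry":0,"rz":0,"gripper":0},
  {"x":-160,"y":60,"z":0,"rx":0,"ry":0,"rz":0,"gripper":0},
  {"x":-165,"y":60,"z":0,"rx":0,"ry":0,"rz":0,"gripper":0},
  {"x":-165,"y":60,"z":0,"rx":0,"ry":0,"rz":0,"gripper":0},
])

```text
time: 4.3
position: [0.4935, -0.178, 0.2254]
orientation: [-0.525, 1.563, -0.385]
force: [0.8, -0.4, 1.6]
grip_width: 0.0601
```

```bash
python3 - <<'E'
from h import *
T=pose(); p=T[:3,3]; print(r.observe()['time'],p,r.observe()['force'])
im,d,P=grab('wrist'); save('w3',im); np.savez('/tmp/w3',im=im,d=d,P=P,T=T)
hsv=cv2.cvtColor(im,cv2.COLOR_RGB2HSV); m=cv2.inRange(hsv,(105,120,20),(130,255,255))>0
m&=(abs(P[...,2]-.056)<.004); m&=(abs(P[...,0]-.51)<.08)&(abs(P[...,1]+.235)<.12)
Q=P[m]; A=np.c_[Q[:,:2],np.ones(len(Q))]; co=np.linalg.lstsq(A,Q[:,2],rcond=None)[0]; print(len(Q),'plane',co,'z',np.median(Q[:,2]))
print(cv2.minAreaRect(Q[:,:2].astype(np.float32)*1000))
E
```

```text
4.3 [ 0.49353539 -0.17799762  0.22540553] [ 0.75107931 -0.42365909  1.56254854]
11673 plane [ 0.0005697  -0.00093818  0.05586488] z 0.056348755976794396
((509.8133850097656, -237.2052001953125), (62.33475112915039, 159.77740478515625), 7.531827926635742)
```

View pics/w3.png

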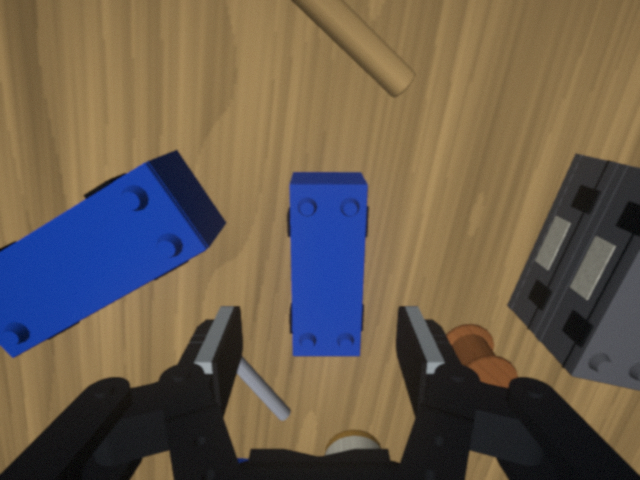

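The lid is down flat: its face is at z = 0.0563, it measures 62.3 x 159.8 mm, and its four lugs show at (307,207), (349,207), (307,340) and (345,340). Next is the yellow box.

```bash
python3 - <<'E'
from h import *
D=np.load('/tmp/w3.npz'); P=D['P']
a=.1315; c,s=np.cos(a),np.sin(a); C=np.array([.5098,-.2372]); d=P[...,:2]-C
X=c*d[...,0]+s*d[...,1]; Y=-s*d[...,0]+c*d[...,1]
m=(P[...,2]>.0608)&(P[...,2]<.07)&(abs(X)<.03)&(abs(Y)<.075)
for sx in(-1,1):
    for sy in (-1,1):
        k=m&(X*sx>0)&(Y*sy>0); print(sx,sy,k.sum(),X[k].mean().round(4),Y[k].mean().round(4),P[k][:,2].max().round(4))
T=pose(); print(delta(T,tgt([.52,.36,.215],.05,np.pi/6)))
E
```

```text
-1 -1 141 -0.0169 -0.0616 0.0648
-1 1 189 -0.0168 0.0619 0.0651
1 -1 145 0.017 -0.0615 0.0651
1 1 197 0.0168 0.062 0.065
(array([  6.9, 529.6, 101.6]), array([ 0.088, -0.519, -0.021]))
```

Emit:
drive_tool([
  {"x":0,"y":530,"z":100,"rx":0.088,"ry":-0.519,"rz":-0.021,"gripper":0},
  {"x":0,"y":530,"z":100,"rx":0.088,"ry":-0.519,"rz":-0.021,"gripper":0},
  {"x":0,"y":530,"z":100,"rx":0.088,"ry":-0.519,"rz":-0.021,"gripper":0},
  {"x":0,"y":530,"z":100,"rx":0.088,"ry":-0.519,"rz":-0.021,"gripper":0},
  {"x":0,"y":530,"z":100,"rx":0.088,"ry":-0.519,"rz":-0.021,"gripper":0},
  {"x":0,"y":530,"z":100,"rx":0.088,"ry":-0.519,"rz":-0.021,"gripper":0},
  {"x":0,"y":530,"z":100,"rx":0.088,"ry":-0.519,"rz":-0.021,"gripper":0},
  {"x":0,"y":530,"z":100,"rx":0.088,"ry":-0.519,"rz":-0.021,"gripper":0},
])

```text
time: 5.02
position: [0.5079, 0.1556, 0.2196]
orientation: [0.004, 1.052, 0.052]
force: [0.7, -0.3, 0.4]
grip_width: 0.0849
```

```bash
python3 - <<'E'
from h import *
T=pose(); print(T[:3,3],r.observe()['q'].round(2)); print(delta(T,tgt([.52,.36,.215],.05,np.pi/6)))
E
```

```text
[0.50787811 0.15558628 0.21964529] [ 0.28  0.04  1.93 -0.18  0.67  0.35]
(array([ 15.3, 203.6,  16.6]), array([-0.003, -0.005, -0.001]))
```

Emit:
drive_tool([
  {"x":15,"y":204,"z":17,"rx":0,"ry":0,"rz":0,"gripper":0},
  {"x":15,"y":204,"z":17,"rx":0,"ry":0,"rz":0,"gripper":0},
  {"x":15,"y":204,"z":17,"rx":0,"ry":0,"rz":0,"gripper":0},
  {"x":15,"y":204,"z":17,"rx":0,"ry":0,"rz":0,"gripper":0},
  {"x":15,"y":204,"z":17,"rx":0,"ry":0,"rz":0,"gripper":0},
  {"x":15,"y":204,"z":17,"rx":0,"ry":0,"rz":0,"gripper":0},
  {"x":15,"y":204,"z":17,"rx":0,"ry":0,"rz":0,"gripper":0},
])

```text
time: 5.6
position: [0.5201, 0.3599, 0.214]
orientation: [0.001, 1.054, 0.052]
force: [0.3, -0.3, 0.1]
grip_width: 0.0853
```

```bash
python3 - <<'E'
from h import *
T=pose(); print(r.observe()['time'],T[:3,3])
im,d,P=grab('wrist'); save('w4',im); np.savez('/tmp/w4',im=im,d=d,P=P,T=T)
hsv=cv2.cvtColor(im,cv2.COLOR_RGB2HSV); m=cv2.inRange(hsv,(22,120,60),(34,255,255))>0
n0=np.array([-.5,0,.866]); m&=~np.isnan(P).any(2)
Q=P[m]; h=Q@n0; print(np.percentile(h,[5,50,95]))
Q=Q[abs(h-np.median(h))<.006]
for k in range(4):
    n=np.linalg.svd(Q-Q.mean(0),full_matrices=False)[2][2]; n*=np.sign(n[2]); Q=Q[abs((Q-Q.mean(0))@n)<.003]
print(len(Q),'n',n.round(4),'tilt',np.degrees(np.arccos(n[2])))
y=np.cross(n,[1,0,0.]);y/=np.linalg.norm(y);x=np.cross(y,n)
uv=np.c_[Q@x,Q@y]*1000; rc=cv2.minAreaRect(uv.astype(np.float32)); print(rc)
c=x*rc[0][0]/1000+y*rc[0][1]/1000+n*np.median(Q@n); print('top centre',c.round(4),'x',x.round(3),'y',y.round(3))
E
```

```text
5.6 [0.52007237 0.35988497 0.21398013]
[-0.22114167 -0.20184124 -0.19754893]
15252 n [-0.5002 -0.0233  0.8656] tilt 30.04592598599442
((546.04833984375, 312.32855224609375), (63.13346481323242, 160.32484436035156), 3.155651330947876)
top centre [0.5775 0.3097 0.1002] x [ 0.866 -0.013  0.5  ] y [-0.     1.     0.027]
```

View pics/w4.png

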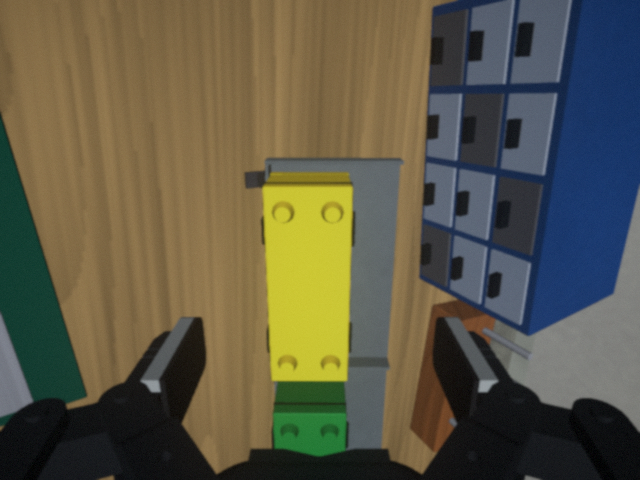

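The yellow box is seen cleanly at (310,280) with all four lugs: tilt 30.0°, 63 x 160 mm, top centre (0.5775, 0.3097, 0.1002), yaw 0.048. The green box is below it at (310,425). Every size agrees with the description.

```bash
python3 - <<'E'
from h import *
c=np.array([.5775,.3097,.1002]); B=tgt([0,0,0],.048,np.pi/6); a=B[:3,0]
T=pose(); print(delta(T,tgt(c-.03*a,.048,np.pi/6))); print(delta(T,tgt(c+.042*a,.048,np.pi/6)))
E
```

```text
(array([ 96.4, -51.7,  -9.1]), array([ 0.001, -0.007, -0.001]))
(array([168.4, -51.8,  -8.6]), array([ 0.001, -0.007, -0.001]))
```

Emit:
drive_tool([
  {"x":35,"y":-26,"z":-5,"rx":0,"ry":-0.007,"rz":0,"gripper":0},
  {"x":70,"y":-52,"z":-9,"rx":0,"ry":-0.007,"rz":0,"gripper":0},
  {"x":96,"y":-52,"z":-9,"rx":0,"ry":-0.007,"rz":0,"gripper":0},
  {"x":115,"y":-52,"z":-9,"rx":0,"ry":-0.007,"rz":0,"gripper":0},
  {"x":135,"y":-52,"z":-9,"rx":0,"ry":-0.007,"rz":0,"gripper":0},
  {"x":155,"y":-52,"z":-9,"rx":0,"ry":-0.007,"rz":0,"gripper":0},
  {"x":168,"y":-52,"z":-9,"rx":0,"ry":-0.007,"rz":0,"gripper":0},
  {"x":168,"y":-52,"z":-9,"rx":0,"ry":-0.007,"rz":0,"gripper":0},
])

```text
time: 6.32
position: [0.5985, 0.3082, 0.0629]
orientation: [0.001, 1.048, 0.047]
force: [-0.9, -0.3, -0.9]
grip_width: 0.0855
```

```bash
python3 - <<'E'
from h import *
T=pose(); o=r.observe(); print(o['time'],T[:3,3],o['force'],o['wrist_torque'],delta(T,tgt(np.array([.5775,.3097,.1002])+.042*tgt([0,0,0],.048,np.pi/6)[:3,0],.048,np.pi/6)))
im,d,P=grab('wrist'); save('w5',im)
E
```

```text
6.3167 [0.59846925 0.30819075 0.06288578] [-0.86875195 -0.30652036 -0.85186655] [-0.00638882  0.26400825  0.00564767] (array([-0.8,  2.5,  0.6]), array([-0.002, -0.001,  0.001]))
```

View pics/w5.png

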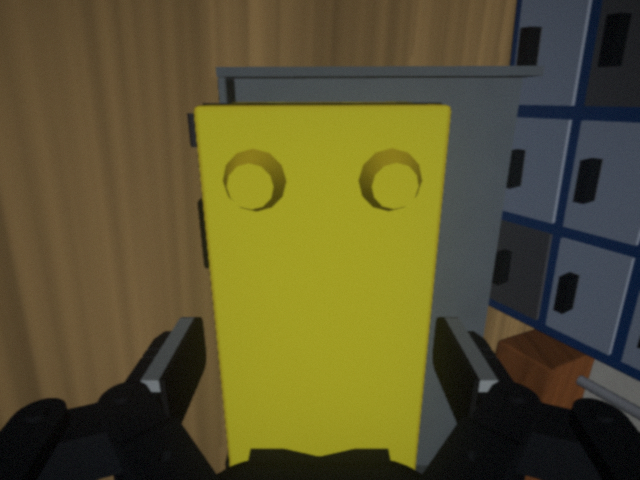

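The fingers straddle the yellow box evenly at (205,360) and (435,360). Closing.

Emit:
drive_tool([
  {"x":0,"y":0,"z":0,"rx":0,"ry":0,"rz":0,"gripper":255},
  {"x":0,"y":0,"z":0,"rx":0,"ry":0,"rz":0,"gripper":255},
  {"x":0,"y":0,"z":0,"rx":0,"ry":0,"rz":0,"gripper":255},
  {"x":0,"y":0,"z":0,"rx":0,"ry":0,"rz":0,"gripper":255},
  {"x":0,"y":0,"z":0,"rx":0,"ry":0,"rz":0,"gripper":255},
  {"x":0,"y":0,"z":0,"rx":0,"ry":0,"rz":0,"gripper":255},
  {"x":0,"y":0,"z":0,"rx":0,"ry":0,"rz":0,"gripper":255},
])

```text
time: 6.95
position: [0.5984, 0.3106, 0.0673]
orientation: [0.005, 1.044, 0.052]
force: [-5.3, -4.9, 6.3]
grip_width: 0.0615
```

Emit:
drive_tool([
  {"x":-6,"y":0,"z":0,"rx":0,"ry":0,"rz":0,"gripper":255},
  {"x":-15,"y":0,"z":0,"rx":0,"ry":0,"rz":0,"gripper":255},
  {"x":-27,"y":0,"z":0,"rx":0,"ry":0,"rz":0,"gripper":255},
  {"x":-42,"y":0,"z":0,"rx":0,"ry":0,"rz":0,"gripper":255},
  {"x":-60,"y":0,"z":0,"rx":0,"ry":0,"rz":0,"gripper":255},
  {"x":-80,"y":0,"z":0,"rx":0,"ry":0,"rz":0,"gripper":255},
  {"x":-95,"y":0,"z":0,"rx":0,"ry":0,"rz":0,"gripper":255},
  {"x":-100,"y":0,"z":0,"rx":0,"ry":0,"rz":0,"gripper":255},
])

```text
time: 7.62
position: [0.5476, 0.3086, 0.1553]
orientation: [0.008, 1.042, 0.056]
force: [0.5, 0.6, -3.4]
grip_width: 0.0613
```

```bash
python3 - <<'E'
from h import *
T=pose(); o=r.observe(); print(o['time'],T[:3,3],o['force'],o['wrist_torque'],o['grip_width'])
im,d,P=grab('wrist'); save('w6',im); np.savez('/tmp/w6',im=im,P=P,T=T)
print(delta(T,tgt([.47,-.02,.25],.1315,0)))
E
```

```text
7.6167 [0.5475903  0.3085825  0.15528255] [ 0.53429444  0.63499733 -3.35877316] [-0.03447962  0.57170764 -0.01535976] 0.06132488272253004
(array([-130.1, -324. ,  -32.5]), array([-0.081,  0.529,  0.018]))
```

View pics/w6.png

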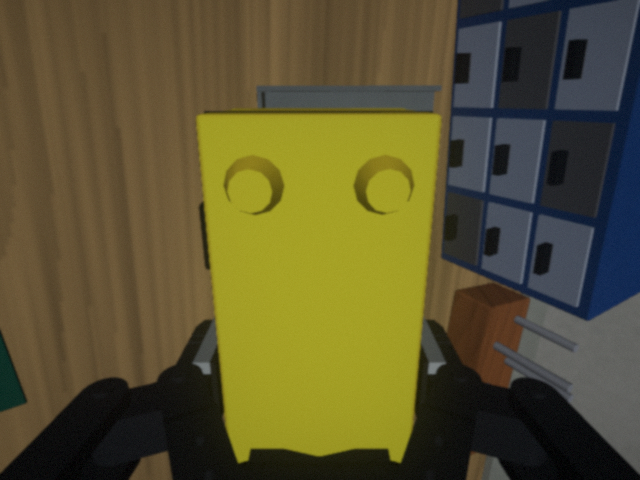

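The yellow box is held and clear of the rack, weighing about 3.4 N, with its lugs at (253,190) and (385,190). Now I'll transport it and level it.

Emit:
drive_tool([
  {"x":-30,"y":-10,"z":-4,"rx":-0.01,"ry":0.06,"rz":0,"gripper":255},
  {"x":-60,"y":-30,"z":-8,"rx":-0.02,"ry":0.13,"rz":0,"gripper":255},
  {"x":-80,"y":-60,"z":-12,"rx":-0.03,"ry":0.2,"rz":0,"gripper":255},
  {"x":-95,"y":-95,"z":-16,"rx":-0.04,"ry":0.27,"rz":0.005,"gripper":255},
  {"x":-105,"y":-130,"z":-20,"rx":-0.05,"ry":0.34,"rz":0.01,"gripper":255},
  {"x":-115,"y":-165,"z":-25,"rx":-0.06,"ry":0.41,"rz":0.015,"gripper":255},
  {"x":-125,"y":-200,"z":-30,"rx":-0.07,"ry":0.48,"rz":0.018,"gripper":255},
  {"x":-130,"y":-235,"z":-32,"rx":-0.081,"ry":0.529,"rz":0.018,"gripper":255},
])

```text
time: 8.33
position: [0.4662, 0.067, 0.2488]
orientation: [-3.103, 1.565, -2.972]
force: [0.3, -0.6, -3.7]
grip_width: 0.0611
```

```bash
python3 - <<'E'
from h import *
T=pose(); o=r.observe(); print(o['time'],T[:3,3],o['force'],o['q'].round(2),o['grip_width'])
print(delta(T,tgt([.5098,-.2372,.2],.1315,0)))
E
```

```text
8.3333 [0.46618032 0.06699104 0.24880088] [ 0.27861328 -0.5563063  -3.72309765] [ 0.07  0.11  1.71 -0.    1.33 -0.07] 0.061086130970993004
(array([  48.8, -307.3,    3.8]), array([-0.   , -0.006,  0.   ]))
```

Emit:
drive_tool([
  {"x":5,"y":-35,"z":1,"rx":0,"ry":-0.006,"rz":0,"gripper":255},
  {"x":12,"y":-75,"z":1,"rx":0,"ry":-0.006,"rz":0,"gripper":255},
  {"x":20,"y":-115,"z":2,"rx":0,"ry":-0.006,"rz":0,"gripper":255},
  {"x":28,"y":-155,"z":2,"rx":0,"ry":-0.006,"rz":0,"gripper":255},
  {"x":35,"y":-195,"z":3,"rx":0,"ry":-0.006,"rz":0,"gripper":255},
  {"x":42,"y":-235,"z":3,"rx":0,"ry":-0.006,"rz":0,"gripper":255},
  {"x":47,"y":-270,"z":4,"rx":0,"ry":-0.006,"rz":0,"gripper":255},
  {"x":49,"y":-295,"z":4,"rx":0,"ry":-0.006,"rz":0,"gripper":255},
])

```text
time: 9.0
position: [0.5086, -0.2264, 0.1979]
orientation: [-0.484, 1.569, -0.356]
force: [0.1, 0.0, -4.4]
grip_width: 0.0612
```

Emit:
drive_tool([
  {"x":0,"y":-12,"z":0,"rx":0,"ry":0,"rz":0,"gripper":255},
  {"x":0,"y":-12,"z":0,"rx":0,"ry":0,"rz":0,"gripper":255},
  {"x":0,"y":-12,"z":0,"rx":0,"ry":0,"rz":0,"gripper":255},
])

```text
time: 9.25
position: [0.5105, -0.2351, 0.199]
orientation: [-0.264, 1.568, -0.134]
force: [-1.1, 0.9, -5.7]
grip_width: 0.0612
```

```bash
cat > meas.py <<'E'
from h import *
import sys
def meas(tag):
    T=pose(); o=r.observe(); print(o['time'],T[:3,3].round(4),o['force'].round(1),o['wrist_torque'].round(2),round(o['grip_width'],4))
    im,d,P=grab('wrist'); save(tag,im); np.savez('/tmp/'+tag,im=im,P=P,T=T)
    hsv=cv2.cvtColor(im,cv2.COLOR_RGB2HSV); m=cv2.inRange(hsv,(22,120,60),(34,255,255))>0; m[450:]=0
    Q=(P-T[:3,3])@T[:3,:3]   # tool frame
    m&=~np.isnan(P).any(2); q=Q[m]; h=np.median(q[:,0]); q=q[abs(q[:,0]-h)<.005]
    for k in range(3):
        A=np.c_[q[:,1:],np.ones(len(q))]; co=np.linalg.lstsq(A,q[:,0],rcond=None)[0]; q=q[abs(A@co-q[:,0])[:len(q)]<.0025]
    print('top plane tool x = %.4f + %.4f y + %.4f z'%(co[2],co[0],co[1]))
    # edges: for each y slice min/max z ; for each z slice max y
    ys=np.arange(.0,.075,.004); L=[];Rr=[];yy=[]
    for y in ys:
        k=abs(q[:,1]-y)<.002
        if k.sum()>20: yy.append(y); L.append(q[k,2].min()); Rr.append(q[k,2].max())
    yy=np.array(yy); L=np.array(L); Rr=np.array(Rr)
    f=np.polyfit(yy,(L+Rr)/2,1); print('mid z = %.4f + %.4f y; width'%(f[1],f[0]),np.median(Rr-L).round(4))
    E=[q[abs(q[:,2]-z)<.002,1].max() for z in np.arange(-.024,.025,.006)]; print('y end',np.round(E,4))
    lug=m&(abs(Q[...,0]-(co[2]+co[0]*Q[...,1]+co[1]*Q[...,2])+.0065)<.0015)&(Q[...,1]>0)
    for s in(-1,1):
        k=lug&(Q[...,2]*s>0); print('lug tip (tool y,z)',s,k.sum(),Q[k][:,1:].mean(0).round(4))
if __name__=='__main__': meas(sys.argv[1])
E
python3 meas.py w7
```

```text
9.25 [ 0.5105 -0.2351  0.199 ] [-1.1  0.9 -5.7] [ 0.02 -0.01  0.02] 0.0612
top plane tool x = -0.0390 + 0.0019 y + 0.0031 z
mid z = 0.0002 + 0.0009 y; width 0.062
y end [0.0804 0.0804 0.0805 0.0805 0.0805 0.0806 0.0805 0.0805 0.0805]
lug tip (tool y,z) -1 1771 [ 0.063  -0.0164]
lug tip (tool y,z) 1 1742 [0.063  0.0169]
```

View pics/w7.png

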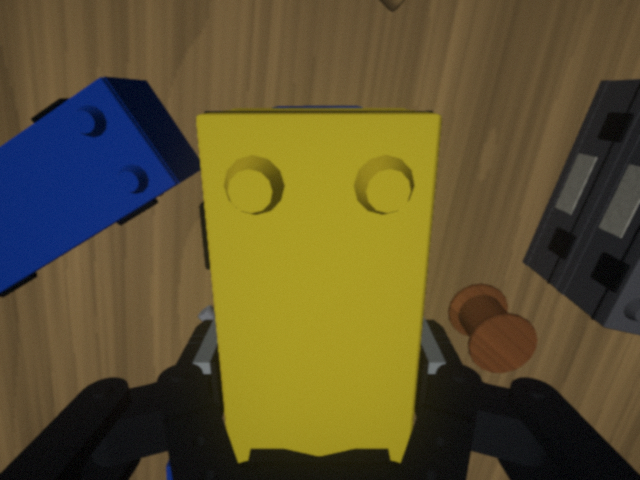

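```bash
python3 - <<'E'
from h import *
T=pose(); G=tgt([.5098,-.2372,.095],.1315); G[:3,3]-=G[:3,:3]@[0,.0007,.0002]
print(T[:3,3],delta(T,G))
E
```

```text
[ 0.51055016 -0.23452364  0.19931844] (array([104.3,  -3.2,  -1.6]), array([-0.001,  0.003,  0.001]))
```

Emit:
drive_tool([
  {"x":20,"y":-3,"z":-1,"rx":0,"ry":0.002,"rz":0,"gripper":255},
  {"x":40,"y":-3,"z":-1,"rx":0,"ry":0.002,"rz":0,"gripper":255},
  {"x":60,"y":-3,"z":-1,"rx":0,"ry":0.002,"rz":0,"gripper":255},
  {"x":78,"y":-3,"z":-1,"rx":0,"ry":0.002,"rz":0,"gripper":255},
  {"x":92,"y":-3,"z":-1,"rx":0,"ry":0.002,"rz":0,"gripper":255},
  {"x":100,"y":-3,"z":-1,"rx":0,"ry":0.002,"rz":0,"gripper":255},
  {"x":104,"y":-3,"z":-1,"rx":0,"ry":0.002,"rz":0,"gripper":255},
  {"x":104,"y":-3,"z":-1,"rx":0,"ry":0.002,"rz":0,"gripper":255},
])

```text
time: 9.97
position: [0.5104, -0.2378, 0.0954]
orientation: [-1.028, 1.57, -0.897]
force: [0.4, -0.6, -3.4]
grip_width: 0.0617
```

```bash
python3 - <<'E'
from h import *
im,d,P=grab('scene'); save('s8',cv2.resize(im[225:345,225:385],None,fx=5,fy=5,interpolation=cv2.INTER_CUBIC)); np.savez('/tmp/s8',im=im,P=P)
T=pose(); G=tgt([.5098,-.2372,.095],.1315); G[:3,3]-=G[:3,:3]@[0,.0007,.0002]
print(T[:3,3],delta(T,G),r.observe()['force'],r.observe()['time'])
T=pose();print(T[:3,3],delta(T,G))
im,d,P=grab('wrist'); save('w8',im)
T=pose();print(T[:3,3],delta(T,G))
E
```

```text
[ 0.51065113 -0.23807245  0.09612646] (array([ 1.1,  0.3, -0.9]), array([-0.   ,  0.001,  0.002])) [ 0.40985907 -0.20301601 -3.81336783] 10.0167
[ 0.51065113 -0.23807245  0.09612646] (array([ 1.1,  0.3, -0.9]), array([-0.   ,  0.001,  0.002]))
[ 0.5107987  -0.23829818  0.09649408] (array([ 1.5,  0.5, -1. ]), array([-0.001,  0.002,  0.002]))
```

View pics/s8.png

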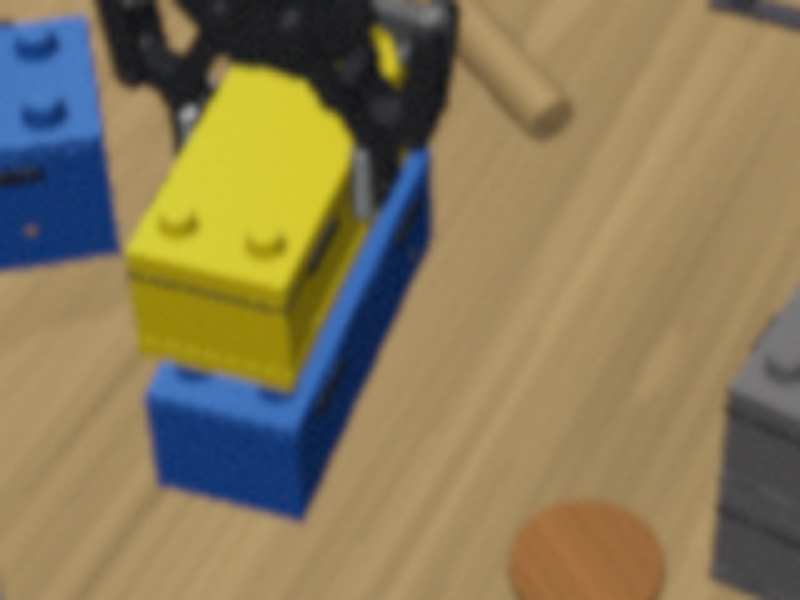

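View pics/w8.png

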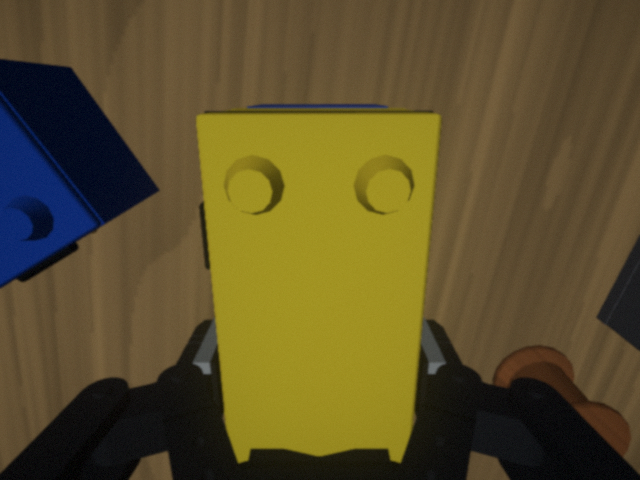

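The yellow box hangs aligned above the blue lid. The near blue lugs show under its end at (195,372) and (272,390) in the scene crop. Lowering slowly.

Emit:
drive_tool([
  {"x":4,"y":0,"z":-1,"rx":0,"ry":0,"rz":0,"gripper":255},
  {"x":8,"y":0,"z":-1,"rx":0,"ry":0,"rz":0,"gripper":255},
  {"x":12,"y":0,"z":-1,"rx":0,"ry":0,"rz":0,"gripper":255},
  {"x":15,"y":0,"z":-1,"rx":0,"ry":0,"rz":0,"gripper":255},
  {"x":18,"y":0,"z":-1,"rx":0,"ry":0,"rz":0,"gripper":255},
  {"x":18,"y":0,"z":-1,"rx":0,"ry":0,"rz":0,"gripper":255},
])

```text
time: 10.57
position: [0.5091, -0.2385, 0.0768]
orientation: [-1.397, 1.57, -1.267]
force: [0.2, -0.7, -4.8]
grip_width: 0.0611
```

```bash
python3 - <<'E'
from h import *
T=pose(); o=r.observe(); G=tgt([.5098,-.2372,.0733],.1315); G[:3,3]-=G[:3,:3]@[0,.0007,.0002]
print(T[:3,3],delta(T,G),o['force'],o['wrist_torque'])
E
```

```text
[ 0.50908732 -0.2384871   0.07679892] (array([3.5, 0.5, 0.7]), array([-0.001,  0.   ,  0.001])) [ 0.16982927 -0.66868987 -4.76157281] [-0.04634658  0.01652534 -0.00436119]
```

It's already 3 mm over the lugs with no contact force. Continuing.

Emit:
drive_tool([
  {"x":1,"y":0,"z":0,"rx":0,"ry":0,"rz":0,"gripper":255},
  {"x":2,"y":0,"z":0,"rx":0,"ry":0,"rz":0,"gripper":255},
  {"x":3,"y":0,"z":0,"rx":0,"ry":0,"rz":0,"gripper":255},
  {"x":4,"y":0,"z":0,"rx":0,"ry":0,"rz":0,"gripper":255},
  {"x":4,"y":0,"z":0,"rx":0,"ry":0,"rz":0,"gripper":255},
])

```text
time: 10.98
position: [0.5094, -0.2387, 0.0736]
orientation: [-0.861, 1.569, -0.731]
force: [-0.2, 0.7, -2.9]
grip_width: 0.0615
```

```bash
python3 meas.py w9
```

```text
10.9833 [ 0.5094 -0.2387  0.0736] [-0.2  0.7 -2.9] [0.15 0.02 0.02] 0.0615
top plane tool x = -0.0389 + 0.0014 y + 0.0028 z
mid z = 0.0001 + 0.0007 y; width 0.062
y end [0.0804 0.0805 0.0805 0.0805 0.0805 0.0805 0.0806 0.0805 0.0806]
lug tip (tool y,z) -1 1738 [ 0.063  -0.0164]
lug tip (tool y,z) 1 1736 [0.063  0.0169]
```

Contact is just beginning (the force is falling from −4.8 to −2.9 N). I'll go a little further, until the box's weight is carried.

Emit:
drive_tool([
  {"x":1,"y":0,"z":0,"rx":0,"ry":0,"rz":0,"gripper":255},
  {"x":1.5,"y":0,"z":0,"rx":0,"ry":0,"rz":0,"gripper":255},
  {"x":2,"y":0,"z":0,"rx":0,"ry":0,"rz":0,"gripper":255},
  {"x":2,"y":0,"z":0,"rx":0,"ry":0,"rz":0,"gripper":255},
])

```text
time: 11.37
position: [0.5096, -0.2388, 0.0732]
orientation: [-0.811, 1.568, -0.68]
force: [-9.0, 3.0, 15.2]
grip_width: 0.0615
```

```bash
python3 meas.py w10 && python3 - <<'E'
from h import *
im,d,P=grab('scene'); save('s10',cv2.resize(im[225:345,225:385],None,fx=5,fy=5,interpolation=cv2.INTER_CUBIC))
E
```

```text
11.3667 [ 0.5096 -0.2388  0.0732] [-9.   3.  15.2] [0.83 1.2  0.14] 0.0615
top plane tool x = -0.0390 + -0.0012 y + 0.0024 z
mid z = 0.0001 + -0.0002 y; width 0.0619
y end [0.0804 0.0804 0.0804 0.0804 0.0805 0.0805 0.0805 0.0805 0.0805]
lug tip (tool y,z) -1 1750 [ 0.063  -0.0165]
lug tip (tool y,z) 1 1765 [0.063  0.0169]
```

View pics/s10.png

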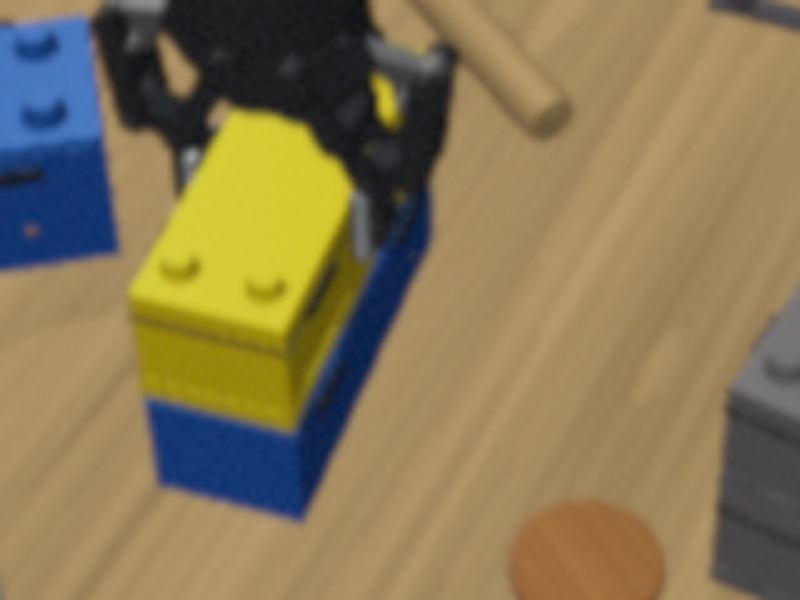

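It's seated: the yellow sides run flush into the blue ones at (225,415) and (300,430), and the base height is 0.0562. The lid face was at 0.0563. Releasing, then withdrawing straight up.

Emit:
drive_tool([
  {"x":-1,"y":0,"z":0,"rx":0,"ry":0,"rz":0,"gripper":255},
  {"x":-1,"y":0,"z":0,"rx":0,"ry":0,"rz":0,"gripper":100},
  {"x":-1,"y":0,"z":0,"rx":0,"ry":0,"rz":0,"gripper":0},
  {"x":-1,"y":0,"z":0,"rx":0,"ry":0,"rz":0,"gripper":0},
  {"x":-1,"y":0,"z":0,"rx":0,"ry":0,"rz":0,"gripper":0},
  {"x":-1,"y":0,"z":0,"rx":0,"ry":0,"rz":0,"gripper":0},
  {"x":-1,"y":0,"z":0,"rx":0,"ry":0,"rz":0,"gripper":0},
  {"x":-1,"y":0,"z":0,"rx":0,"ry":0,"rz":0,"gripper":0},
])

```text
time: 12.13
position: [0.5094, -0.2386, 0.0725]
orientation: [-0.916, 1.569, -0.786]
force: [-0.2, 0.3, 0.2]
grip_width: 0.0854
```

```bash
python3 meas.py w11
```

```text
12.1333 [ 0.5094 -0.2386  0.0725] [-0.2  0.3  0.2] [ 0.09 -0.02 -0.01] 0.0854
top plane tool x = -0.0397 + -0.0009 y + -0.0000 z
mid z = 0.0002 + 0.0009 y; width 0.0619
y end [0.0802 0.0802 0.0802 0.0802 0.0801 0.0801 0.0801 0.0801 0.0803]
lug tip (tool y,z) -1 1759 [ 0.0627 -0.0165]
lug tip (tool y,z) 1 1785 [0.0627 0.0169]
```

View pics/w11.png

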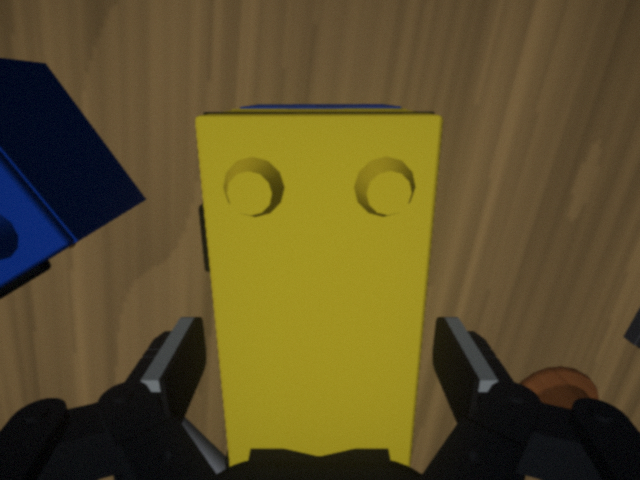

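The fingers are open and clear on both sides at (205,350) and (435,350), and the force is near zero. Withdrawing upward.

Emit:
drive_tool([
  {"x":-15,"y":0,"z":0,"rx":0,"ry":0,"rz":0,"gripper":0},
  {"x":-40,"y":0,"z":0,"rx":0,"ry":0,"rz":0,"gripper":0},
  {"x":-75,"y":0,"z":0,"rx":0,"ry":0,"rz":0,"gripper":0},
  {"x":-115,"y":20,"z":0,"rx":0,"ry":0,"rz":0,"gripper":0},
  {"x":-150,"y":40,"z":0,"rx":0,"ry":0,"rz":0,"gripper":0},
  {"x":-180,"y":60,"z":0,"rx":0,"ry":0,"rz":0,"gripper":0},
  {"x":-190,"y":60,"z":0,"rx":0,"ry":0,"rz":0,"gripper":0},
  {"x":-190,"y":60,"z":0,"rx":0,"ry":0,"rz":0,"gripper":0},
])

```text
time: 12.85
position: [0.5021, -0.1786, 0.2656]
orientation: [-0.627, 1.564, -0.496]
force: [-0.1, -0.1, 0.0]
grip_width: 0.0851
```

```bash
python3 - <<'E'
from h import *
o=r.observe(); print(o['time'],o['position'],o['force'])
im,d,P=grab('wrist'); save('w12',im)
hsv=cv2.cvtColor(im,cv2.COLOR_RGB2HSV); m=cv2.inRange(hsv,(22,120,60),(34,255,255))>0; m&=(abs(P[...,2]-.112)<.005)
Q=P[m]; co=np.linalg.lstsq(np.c_[Q[:,:2],np.ones(len(Q))],Q[:,2],rcond=None)[0]; print('yellow top z',np.median(Q[:,2]),'slope',co[:2],cv2.minAreaRect(Q[:,:2].astype(np.float32)*1000))
im,d,P=grab('top'); save('t12',im)
E
```

```text
12.85 [ 0.50214354 -0.17860483  0.26557226] [-0.11023336 -0.05013809  0.01453356]
yellow top z 0.11229319417986725 slope [ 0.00303082 -0.0011569 ] ((508.57000732421875, -238.25836181640625), (63.603675842285156, 159.94970703125), 7.557026386260986)
```

View pics/w12.png

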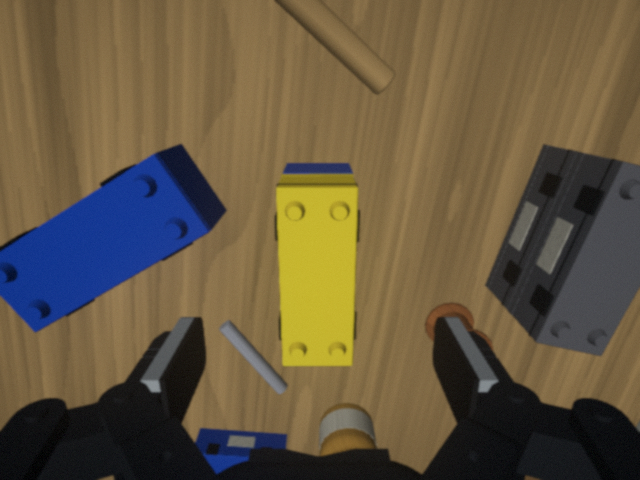

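View pics/t12.png

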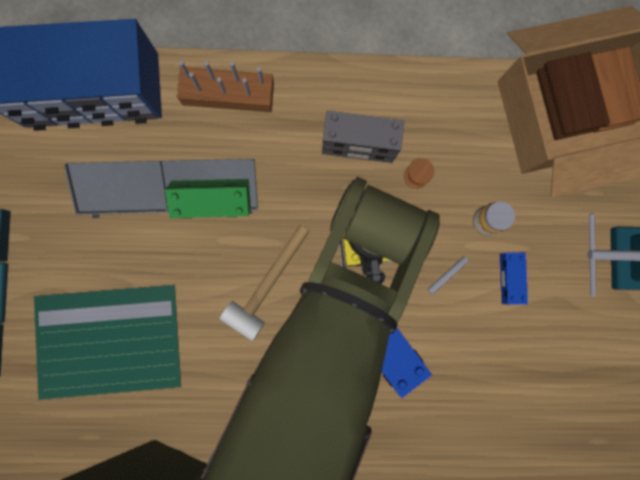

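The yellow top at (318,275) is level at z = 0.1123, against an expected 0.1125 when fully home. It is square over the blue lid, and the bystanders are unmoved in the top view. Handing in.

```bash
python3 -c "
from plant import r
print(r.close_job())"
```

```text
the job is handed in; nothing more can be done
None
```

I shut the blue lid, took the yellow box off the rack, lowered it slowly over the lugs, let go and handed the job in at about 13 s.

**Lid:** before stacking, the wrist camera had its face flat at z = 56.3 mm.

**Yellow box:** after release, its top was level within 0.003 rad at z = 112.3 mm. Fully home that would be about 112.3 mm (the 56.3 mm lid face plus 56 mm of box). Its yaw was 7.56° against 7.53° for the lid, and its centre was about 1.6 mm from where I measured the lid's centre.

**Blue box and bystanders:** I compared the blue box's position by measurement only up to the lid closing, where it agreed within about 2 mm. After the stacking I checked it and the bystanders by eye in the pictures. The green box, grey stack, jar, spool, mallet and setter showed no movement.

**Force and grip:** the largest force I read was about 25 N, while pressing the lid down. At the hand-in the gripper was well clear, with the wrist force near zero.

**Failures:** none of my last checks failed or disagreed. Two move calls were refused early on, most likely for missing keys, and nothing moved.

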